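# Load the sample carousel and trigger the scanner

## Task

Pick up the carousel of sample tubes, keep it upright, and lower it gently onto the turntable's square shaft so that it sits fully home and flat on the platter (any of the four ways round will do), then let go of it. Then squeeze the trigger of the hand scanner in the cradle all the way, hold it for about half a second to read a tube, and release it. Leave the tube rack, the computer mouse and the marker pen where they are.

Things in the scene. Friction and masses are not known exactly. Their poses are not given: they have to be found in the camera images.
- carousel: Loose grey sample carousel, 300 g, starting upright on the table at any yaw: round tray 124 mm across, a ring of 8 upright purple-capped tubes (axes 48 mm from the middle, tops 64 mm high), in the middle a 50 mm square hub and a 20 mm square stem carrying a black square grip. Origin: centre of the underside, z up. Sides of hub, grip and hole are parallel to its x and y.
- carousel_grip (a point): Centre of the carousel's black square grip, on the axis, 91 mm above the underside. The grip is 28 x 28 mm and spans 75 to 107 mm above the underside. Axes as the carousel's.
- carousel_bore (a point): Centre of the mouth of the square hole in the carousel's underside (at the carousel's origin). The hole is 18 x 18 mm, 34 mm deep; sides parallel to the carousel's x and y.
- turntable: Fixed turntable: white box 130 x 130 x 30 mm, on it an aluminium platter 120 mm across, its top 40 mm above the table, with an upright square steel shaft in the centre. Nothing on it turns. Origin: centre of the underside, on the table, z up. With the carousel fully home the carousel's origin is 40 mm above this one, the shaft wholly inside the hole.
- shaft_top (a point): Centre of the top of the turntable's square shaft, 70 mm above the table. The shaft is 16 x 16 mm and stands 30 mm above the platter; its top 4 mm taper to 11 x 11 mm; its sides are parallel to the turntable's x and y. Axes as the turntable's.
- scanner: Black pistol-grip hand scanner on its side in a fixed grey cradle, right of the turntable. Origin: on the table under the head; x: where the window looks, y level, z up. Head: x -50 to 55, y -28 to 28, top 107 mm high. Grip: x -26 to 0, y -20 to -125, height 58 to 92 mm. Grey trigger before the grip, at rest: x 15 to 25, y -28 to -78, height 65 to 85 mm. Base plate below: 8 mm high.
- squeeze_point (a point): Point fixed to the scanner at x -0.5, y -62, z 75 mm of its frame: half way between the back of the grip and the front of the resting trigger, 51 mm apart along the scanner's x. Fingers from above, closing along the scanner's x about this point, squeeze the trigger to the grip. Axes as the scanner's.
- scanner_trigger (a joint): Angle of the sprung trigger about an upright hinge at its head end (scanner x 20, y -28 mm), in rad: 0 at rest, grows as it is squeezed to the grip, stop at 0.32. About 5 N near its free end presses it fully; it springs back by itself.
- tube_rack: Bystander: white tube rack 90 x 170 mm, 92 mm high with its purple-capped tubes. Origin: centre of the underside.
- mouse: Bystander: black computer mouse, 105 x 60 x 33 mm. Origin: centre of the underside.
- marker: Bystander: marker pen, 135 mm long, 13 mm thick, lying along its x axis. Origin: middle of the underside.
Not all that is in view belongs to the job. Leave any red look-alike of the carousel alone.

How it is judged (in metres and radians):
On the way, in this order (a step that is already met when the one before it is completed fails the run):
1. the carousel is fully home on the square shaft, upright, and let go (horizontal distance between carousel and turntable below 0.004 m and z of carousel in the frame of turntable between 0.035 and 0.0445 m and angle between carousel's own z axis and vertical below 0.06 rad and contact force between the fingers and carousel below 0.1 N), for 0.3 s.
2. with the carousel home, the scanner's trigger is squeezed all the way (past 0.24 rad) and held (horizontal distance between carousel and turntable below 0.004 m and z of carousel in the frame of turntable between 0.035 and 0.0445 m and angle between carousel's own z axis and vertical below 0.06 rad and value of joint scanner_trigger above 0.24 rad), for 0.2 s.
At the end, for the whole second after the job is handed in: The carousel sits fully home on the turntable's shaft: its axis within 4 mm of the turntable's, its underside less than 4.5 mm above the platter (origin 35 to 44.5 mm above the turntable's), upright within 0.06 rad, at rest and let go; the scanner's trigger is released, back below 0.05 rad (all of step 1 and value of joint scanner_trigger below 0.05 rad and linear speed of carousel below 0.02 m/s); the robot touches nothing.
It fails at once if the carousel is tipped by more than 0.5 rad (its tubes would fall out) (angle between carousel's own z axis and vertical above 0.5 rad).
It fails at once if the carousel is dropped onto the shaft (falls freely there at more than 0.35 m/s) (contact force between the fingers and carousel below 0.1 N and horizontal distance between carousel and turntable below 0.04 m and linear speed of carousel above 0.35 m/s).
It fails at once if the carousel is rammed onto the turntable (contact above 90 N) (contact force between carousel and turntable above 90 N).
It fails at once if the tube rack, the mouse or the marker is moved by more than 30 mm (distance of any of tube_rack, mouse, marker from where it was at the start of the episode above 0.03 m).
It also fails if it takes over 45 s, if anything falls off the work surface, if the arm or the gripper's body presses on something with over 40 N, if the wrist force passes 120 N, or if a joint passes its speed limit or range.

## Robot

A 6-joint arm with a two-finger parallel gripper is mounted at the origin on the work surface. World frame = base frame: x ahead of the robot, y to its left, z up, the work surface at z = 0. Lengths are in m, angles in degrees, forces in N, time in s.
With the tool pointing down it reaches from about 0.25 to 0.725 m from the base axis. Payload 9.7 kg.
Tool frame: the origin (TCP) lies at the very end of the fingers, on their centre line; the grasp point (between the pads) lies 19 mm behind it; y points along the fingers, x is the direction in which the jaws open and shut, and the axes are right-handed (so a half turn about y gives the same grasp; the last joint's range is limited). The gripper opens to 85 mm and grips with 20 to 120 N. Pads are 22 mm wide; open, the fingers measure 114 mm over their backs; the gripper's body (76 mm by 85 mm) begins 54 mm behind the grasp point. The pads swing forward as they close: fully open they stand 13 mm farther back than shut.
Start: joints at [-74.141, 4.979, 10.078, 95.1, 0, 90], TCP at [0.15, -0.529, 0.231] pointing down, gripper open.
Joint ranges: [-179.16, 179.16], [-48.56, 103.87], [-65.8, 70.77], [-126.05, 130.52], [-82.76, 87.17], [-180, 180]. Speed limits (degrees/s): [127.2, 127.2, 147.25, 180, 180, 180].

## Interface

Orientations are given as [roll, pitch, yaw] about the fixed x, y, z axes, in that order (R = Rz(yaw) Ry(pitch) Rx(roll)).
In Python, from workcell import bot gives the robot as it stands.
- The arm moves only by the shell command python3 -m jog 'ROWS' [FORCE]. ROWS is JSON, a list of rows, each a list of 7 numbers: the closure, from 0 (fully open) to 1 (shut), then the shift along the world's x, y, z in units of 25 mm (1.0 is 25 mm), then the turn, a rotation vector about the world's x, y, z in units of 5 degrees (1.0 is 5 degrees). A call has 1 to 5 rows; each row is the pose to reach, as a shift and turn from the pose commanded when the call began; what a row does not reach only later rows make up. A row lasts 1/10 s, in which the tool goes at most 50 mm and 8.59 degrees, less where a joint would pass 70% of its speed; a pose out of reach is approached as far as the arm can. A call with a gripper value outside its range is refused whole. The fingers move at their own pace and stop on an object; FORCE is the grip in N (left out, the last holds). Time passes only in rows, so rows that repeat a pose let the fingers close. It gives the time, the measured TCP pose, the force and the opening at its end, in the units of the state.
- bot.get_obs(): the state, without advancing time (a new reading comes with each control period).
- bot.camera(name): name is "side" or "top" or "wrist"; returns (picture, depth): 400x640x3 uint8, red, green, blue; 400x640 float32, m along the optical axis (not along the pixel's ray), 0 where there is no reading.
- bot.camera_model(name): a dict with "fx", "fy", "cx", "cy" (pixels), "rvec" (rotation vector, rad) and "tvec" (3), from world to camera coordinates, as OpenCV has them; the wrist camera has in their place "tool_from_camera" (4x4, takes a point from camera to tool coordinates, whose origin is the TCP and whose axes are the tool frame's). Camera axes: x right, y down, z forward; pixel columns grow to the right and rows downward; lengths in m; the calibration is good to about 2 mm. The wrist camera is an equidistant fisheye: a pixel r from the principal point sees the ray r / f radians off the axis. A picture is of the moment at which its call begins: read the wrist's pose just before it. camera_model takes no time and is no camera call.
- bot.job_done(): hands the job in, once; it reports no verdict.
Trained networks look in the newest picture that a camera, given by its name, has taken for a name from the list of things; names that differ only in an ending like _2 or _b are one class to them, and where a whole thing is asked for, a point or a joint stands for the part that bears it (a point fixed in the world has none). Each returns a list of dicts, best first, with "conf" (0 to 1); they miss things now and then, are a little off and sometimes report something else, mostly with a low value. They report only what shows in the picture. A call takes as long as a camera call. They do not tell look-alikes from the thing itself.
- bot.regions_of(camera, label): "pixels" (400x640 bool, what is visible of it) and "point" ([row, column] in pixels, amid what is visible of it).
The state is a dict: "time": time; "q": joint angles; "qd": joint speeds; "joint_efforts": joint torques, N m; "ee_pos": TCP position; "tcp_rot": TCP orientation; "wrist_force": force on the tool from outside, world axes, zero at the start; "torque": the same for the moment, N m; "opening": finger opening in m.
Only numpy, scipy, OpenCV 4.12 (cv2) and the standard library are available. Lean on these libraries where they do the work, as an engineer would, in place of code of your own. Each camera call takes 0.05 s, during which the arm holds its last target. There are 200 camera calls.

## Working session

There is one attempt and no reset: what is moved stays moved. The work goes in short steps, Python scripts to look and compute and a shell command to move; the robot and the scene stay as the last step left them, time stands still between calls to the robot, and variables do not carry over. Pictures are saved under pics/ and viewed, about 8 in all and at most 12, crops included, and the job is handed in when it is done.

```bash
mkdir -p pics; ls
cat > h.py <<'E'
import numpy as np, cv2
from workcell import bot
def T(name):
    m=bot.camera_model(name); R=cv2.Rodrigues(np.array(m["rvec"],float))[0]; return m,R,np.array(m["tvec"],float).ravel()
def cloud(name,depth):
    m,R,t=T(name); v,u=np.mgrid[:400,:640]
    c=np.dstack([(u-m["cx"])/m["fx"]*depth,(v-m["cy"])/m["fy"]*depth,depth])
    return (c-t)@R   # world
def save(fn,img): cv2.imwrite('pics/'+fn,cv2.cvtColor(img,cv2.COLOR_RGB2BGR))
E
python3 - <<'E'
from h import *
for n in("top","side"):
    p,d=bot.camera(n); save(n+'0.png',p); np.savez(n+'0.npz',p=p,d=d); W=cloud(n,d)
    for l in("carousel","turntable","scanner","scanner_trigger","tube_rack","mouse","marker"):
        for r in bot.regions_of(n,l):
            k=r["pixels"]&(d>0); q=W[k]
            if len(q): print(n,l,round(r["conf"],2),r["point"],k.sum(),np.round(np.median(q,0),3),q.min(0).round(3),q.max(0).round(3))
o=bot.get_obs();print(o)
E
```

```text
pics
top carousel 0.96 [288.5, 199.9] 2150 [0.327 0.134 0.039] [ 0.263  0.082 -0.005] [0.386 0.21  0.114]
top carousel 0.81 [204.0, 162.8] 2019 [0.528 0.238 0.039] [ 0.474  0.185 -0.003] [0.591 0.321 0.117]
top turntable 0.98 [209.3, 304.6] 2737 [ 0.522 -0.107  0.04 ] [ 0.458 -0.176 -0.004] [ 0.591 -0.038  0.074]
top scanner 0.72 [183.7, 373.4] 3497 [ 0.576 -0.278  0.013] [ 0.494 -0.363 -0.   ] [ 0.688 -0.211  0.115]
top scanner_trigger 0.46 [179.4, 366.9] 99 [ 0.59  -0.255  0.086] [ 0.562 -0.273  0.006] [ 0.613 -0.248  0.109]
top tube_rack 0.76 [125.5, 176.4] 2883 [0.722 0.205 0.053] [ 0.674  0.123 -0.002] [0.803 0.315 0.101]
top mouse 0.89 [185.9, 453.3] 1018 [ 0.581 -0.477  0.031] [ 0.527 -0.534 -0.005] [ 0.64  -0.436  0.043]
top marker 0.74 [135.7, 259.1] 267 [0.711 0.006 0.013] [ 0.699 -0.06   0.001] [0.724 0.07  0.022]
side carousel 0.87 [281.7, 220.6] 1803 [0.523 0.255 0.039] [ 0.473  0.16  -0.002] [0.645 0.308 0.114]
side carousel 0.6 [305.3, 302.5] 1926 [0.317 0.151 0.039] [ 0.264  0.062 -0.003] [0.416 0.204 0.113]
side turntable 0.95 [222.3, 317.4] 1690 [ 0.513 -0.092  0.03
[... 412 characters left out ...]
14] [ 0.702 -0.058 -0.   ] [0.724 0.074 0.025]
{'time': 0.8, 'q': array([-7.41408548e+01,  4.97806217e+00,  1.00784787e+01,  9.50996545e+01,
       -1.25767511e-03,  8.99980486e+01]), 'qd': array([ 0.00708273, -0.08819931,  0.05267726,  0.12437382, -0.01668267,
       -0.02507454]), 'joint_efforts': array([-1.24274342e-03, -5.20055759e+01,  4.64832938e+01,  1.29205182e-03,
       -2.02509809e-04, -4.22478319e-07]), 'ee_pos': array([ 0.15029325, -0.52906291,  0.23129456]), 'tcp_rot': array([-9.00012577e+01, -7.62009835e-04, -7.41389033e+01]), 'wrist_force': array([-0.83329293,  0.37407966,  0.73354566]), 'torque': array([ 0.09002198,  0.00917192, -0.02777075]), 'opening': 0.08549323563966343}
```

View pics/top0.png

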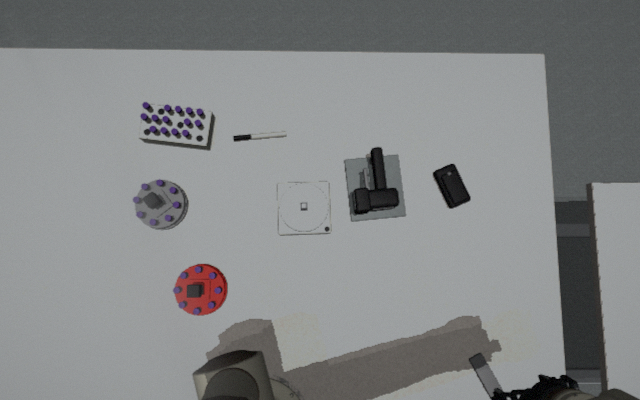

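Run:
```python
from h import *
z=np.load('top0.npz');p,d=z['p'],z['d'];W=cloud("top",d)
print(p[288,200],p[204,163])
def rect(name,c,r,zlo,zhi):
    k=(np.hypot(W[...,0]-c[0],W[...,1]-c[1])<r)&(W[...,2]>zlo)&(W[...,2]<zhi)&(d>0)
    q=W[k]; 
    if len(q)<4: print(name,len(q));return
    (cx,cy),s,a=cv2.minAreaRect((q[:,:2]*1000).astype(np.float32)); print(name,len(q),'c',round(cx,1),round(cy,1),np.round(s,1),'ang',round(a,1),'mean',q.mean(0).round(4))
for n,c in(("A",(.327,.134)),("B",(.528,.238))):
    rect(n+" grip",c,.035,.095,.125); rect(n+" all",c,.09,.012,.125)
rect("tt box",(.522,-.107),.11,.02,.09);rect("shaft",(.522,-.107),.03,.055,.09)
rect("scanhead",(.58,-.27),.12,.095,.125);rect("scanall",(.58,-.27),.13,.05,.125);rect("scan base",(.58,-.27),.16,.004,.125)
c=[cv2.resize(p[y-55:y+55,x-55:x+55],(400,400),interpolation=2) for y,x in((288,200),(190,370))]
save('crop1.png',np.hstack(c))
```

```text
[31 29 29] [67 67 67]
A grip 178 c 325.2 141.0 [28.1 27.2] ang 89.0 mean [0.3253 0.1402 0.1077]
A all 2050 c 325.5 141.0 [119.  118.2] ang 9.8 mean [0.3257 0.1379 0.048 ]
B grip 170 c 533.1 246.1 [29.8 28.1] ang 38.8 mean [0.532  0.2445 0.1075]
B all 1967 c 532.2 245.3 [119.9 119.3] ang 73.6 mean [0.5299 0.2411 0.0486]
tt box 2715 c 525.0 -106.9 [130.2 129.9] ang 2.1 mean [ 0.5229 -0.1069  0.0388]
shaft 48 c 524.2 -107.4 [14.3 14.4] ang 0.2 mean [ 0.5238 -0.1073  0.0697]
scanhead 968 c 584.2 -267.0 [143.9 107.3] ang 11.4 mean [ 0.5453 -0.2738  0.1028]
scanall 1625 c 586.6 -268.8 [150.3 108.7] ang 10.0 mean [ 0.5628 -0.2747  0.0964]
scan base 5767 c 579.0 -270.2 [315.7 318.2] ang 25.1 mean [ 0.5693 -0.2585  0.0378]
```

View pics/crop1.png

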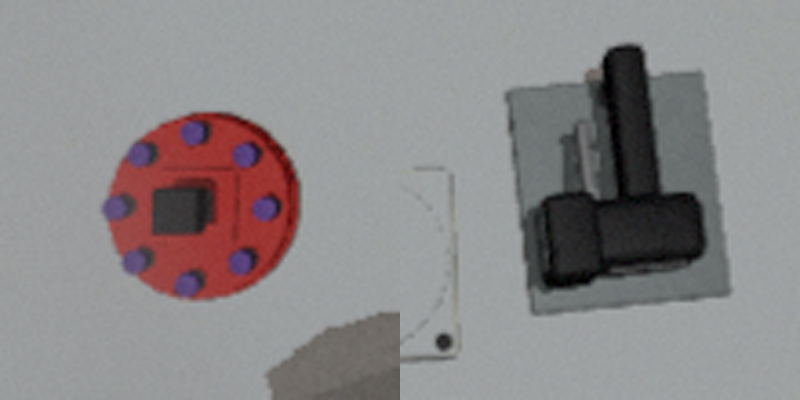

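The top view shows two carousel-shaped things: grey at row 204, col 163 and red at row 288, col 200. The purple-capped rack (125, 176) is the only other candidate. The task calls for the grey one. My first crop was of the red look-alike, so I'm cropping the grey one now and starting the move towards it. The scanner is at (184, 373) with its trigger on the +y side of the grip.

```bash
python3 - <<'E'
from h import *
p=np.load('top0.npz')['p']; y,x=204,163
save('crop2.png',cv2.resize(p[y-50:y+50,x-50:x+50],(400,400),interpolation=2))
E
python3 -m jog '[[0,0.76,1.55,0.04,0,0,0.2],[0,1.53,3.1,0.08,0,0,0.4],[0,2.29,4.64,0.12,0,0,0.7],[0,3.06,6.2,0.16,0,0,0.9],[0,3.82,7.74,0.2,0,0,1.15]]' 30
python3 -m jog '[[0,0.76,1.55,0.04,0,0,0.2],[0,1.53,3.1,0.08,0,0,0.4],[0,2.29,4.64,0.12,0,0,0.7],[0,3.06,6.2,0.16,0,0,0.9],[0,3.82,7.74,0.2,0,0,1.15]]'
```

```text
time: 1.3
ee_pos: [0.2461, -0.334, 0.2364]
tcp_rot: [-90.0, -0.0, -68.4]
wrist_force: [0.8, -0.7, -0.3]
opening: 0.0854
time: 1.8
ee_pos: [0.3417, -0.1404, 0.2416]
tcp_rot: [-90.0, -0.0, -62.6]
wrist_force: [1.0, -1.0, 0.1]
opening: 0.0854
```

View pics/crop2.png

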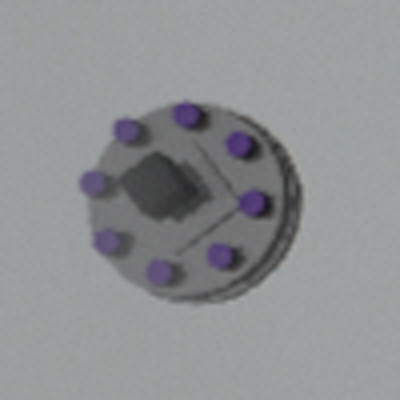

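The crop confirms the grey carousel, with a black square grip turned about 40° (crop about (155, 185)). Carrying on to hover above it.

```bash
python3 -m jog '[[0,0.76,1.55,0,0,0,0.2],[0,1.53,3.1,0,0,0,0.4],[0,2.29,4.64,0,0,0,0.7],[0,3.06,6.2,0,0,0,0.9],[0,3.82,7.71,0,0,0,1.15]]'
python3 -m jog '[[0,0.76,1.55,0,0,0,0.2],[0,1.53,3.1,0,0,0,0.4],[0,2.29,4.64,0,0,0,0.7],[0,3.81,7.71,0,0,0,1.15],[0,3.81,7.71,0,0,0,1.15]]'
cat >> h.py <<'E'
def tool():
    from scipy.spatial.transform import Rotation as Ro
    o=bot.get_obs(); return Ro.from_euler('xyz',o["tcp_rot"],degrees=True).as_matrix(),o["ee_pos"]
def wcloud():
    R,t=tool(); p,d=bot.camera("wrist"); m=bot.camera_model("wrist"); X=np.array(m["tool_from_camera"])
    v,u=np.mgrid[:400,:640]; a=np.dstack([(u-m["cx"])/m["fx"],(v-m["cy"])/m["fy"]]); r=np.linalg.norm(a,axis=2)+1e-9
    k=np.tan(np.minimum(r,1.5))/r; c=np.dstack([a[...,0]*k*d,a[...,1]*k*d,d])
    w=(c@X[:3,:3].T+X[:3,3])@R.T+t; return p,d,w
def rect(W,d,name,c,r,zlo,zhi):
    k=(np.hypot(W[...,0]-c[0],W[...,1]-c[1])<r)&(W[...,2]>zlo)&(W[...,2]<zhi)&(d>0)
    q=W[k]
    if len(q)<4: print(name,len(q));return
    (cx,cy),s,a=cv2.minAreaRect((q[:,:2]*1000).astype(np.float32)); print(name,len(q),'c',round(cx,1),round(cy,1),np.round(s,1),'ang',round(a,1),'mean',q.mean(0).round(4))
E
python3 - <<'E'
from h import *
p,d,W=wcloud(); save('w1.png',p); np.savez('w1.npz',p=p,d=d,W=W)
rect(W,d,"grip",(.532,.245),.04,.1,.13);rect(W,d,"all",(.532,.245),.09,.012,.125);rect(W,d,"hub",(.532,.245),.04,.01,.06)
E
```

```text
time: 2.3
ee_pos: [0.4373, 0.0527, 0.2415]
tcp_rot: [-90.0, -0.0, -56.8]
wrist_force: [0.6, -1.7, 0.4]
opening: 0.0852
time: 2.8
ee_pos: [0.5327, 0.2461, 0.2408]
tcp_rot: [-90.0, 0.0, -51.0]
wrist_force: [1.0, -1.1, 0.8]
opening: 0.0853
grip 908 c 535.4 247.8 [27.9 28. ] ang 38.4 mean [0.5356 0.2483 0.1063]
all 8235 c 535.9 248.1 [117.6 118.4] ang 38.5 mean [0.5381 0.2505 0.0493]
hub 2728 c 531.8 244.9 [78.7 78.9] ang 38.6 mean [0.5354 0.2477 0.0375]
```

View pics/w1.png

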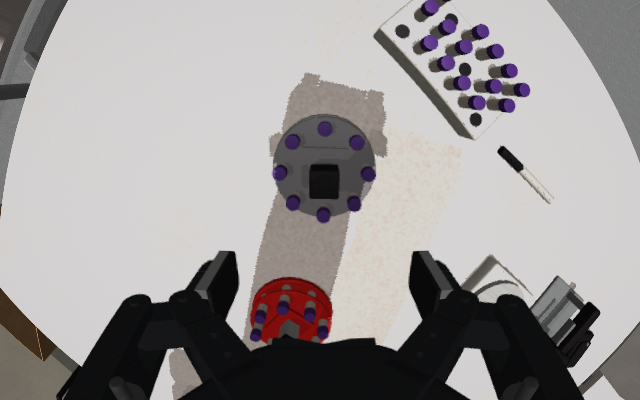

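The wrist picture shows the grey carousel ahead, with its grip at about (182, 323), square to the jaws. Descending.

```bash
python3 -m jog '[[0,0.08,0.05,-1.3,0,0,-0.1],[0,0.08,0.05,-2.6,0,0,-0.1],[0,0.08,0.05,-3.9,0,0,-0.1],[0,0.08,0.05,-4.6,0,0,-0.1],[0,0.08,0.05,-5,0,0,-0.1]]'
python3 -m jog '[[0,0,0,-0.5,0,0,0],[0,0,0,-1,0,0,0],[0,0,0,-1.4,0,0,0],[0,0,0,-1.64,0,0,0],[0,0,0,-1.64,0,0,0]]'
python3 -m jog '[[1,0,0,0,0,0,0],[1,0,0,0,0,0,0],[1,0,0,0,0,0,0],[1,0,0,0,0,0,0],[1,0,0,0,0,0,0]]' 50
python3 -m jog '[[1,0,0,0,0,0,0],[1,0,0,0,0,0,0],[1,0,0,0,0,0,0],[1,0,0,0,0,0,0],[1,0,0,0,0,0,0]]' 50
```

```text
time: 3.35
ee_pos: [0.5333, 0.2443, 0.1143]
tcp_rot: [-90.1, 0.0, -51.6]
wrist_force: [-0.7, -0.2, 0.5]
opening: 0.0851
time: 3.85
ee_pos: [0.5338, 0.2446, 0.0745]
tcp_rot: [-90.1, 0.0, -51.6]
wrist_force: [-0.2, -0.7, 0.6]
opening: 0.0856
time: 4.35
ee_pos: [0.5341, 0.2448, 0.0756]
tcp_rot: [-90.0, -0.0, -51.6]
wrist_force: [-1.2, -0.2, 1.6]
opening: 0.0277
time: 4.85
ee_pos: [0.5341, 0.2448, 0.0757]
tcp_rot: [-90.0, 0.0, -51.6]
wrist_force: [-3.1, 1.4, 3.8]
opening: 0.0274
```

```bash
python3 -m jog '[[1,0,0,0.3,0,0,0],[1,0,0,0.8,0,0,0],[1,0,0,1.5,0,0,0],[1,0,0,2.3,0,0,0],[1,0,0,3.2,0,0,0]]'
python3 -m jog '[[1,0,0,0.8,0,0,0],[1,0,0,1.4,0,0,0],[1,0,0,1.8,0,0,0],[1,0,0,1.8,0,0,0],[1,0,0,1.8,0,0,0]]'
python3 - <<'E'
from h import *
p,d,W=wcloud(); save('w2.png',p); np.savez('w2.npz',p=p,d=d,W=W)
R,t=tool(); print(t,bot.get_obs()["wrist_force"])
for r in bot.regions_of("wrist","carousel"): 
    q=W[r["pixels"]&(d>0)]; print(r["conf"],r["point"],q.min(0).round(3),q.max(0).round(3))
p,d=bot.camera("side"); save('s2.png',p)
p,d=bot.camera("top");np.savez('t2.npz',p=p,d=d)
E
```

```text
time: 5.35
ee_pos: [0.5338, 0.2444, 0.1561]
tcp_rot: [-90.1, 0.0, -51.6]
wrist_force: [0.7, 0.2, -2.3]
opening: 0.0274
time: 5.85
ee_pos: [0.534, 0.2446, 0.1997]
tcp_rot: [-90.0, 0.0, -51.6]
wrist_force: [-0.2, -0.1, -3.9]
opening: 0.0272
[0.53381191 0.24455925 0.19932454] [ 0.29304669 -0.36139923 -3.469913  ]
0.89 [209.4, 323.4] [ 0.38   0.09  -0.002] [0.599 0.319 0.234]
0.75 [325.5, 307.1] [0.342 0.089 0.007] [0.52  0.253 0.245]
```

View pics/w2.png

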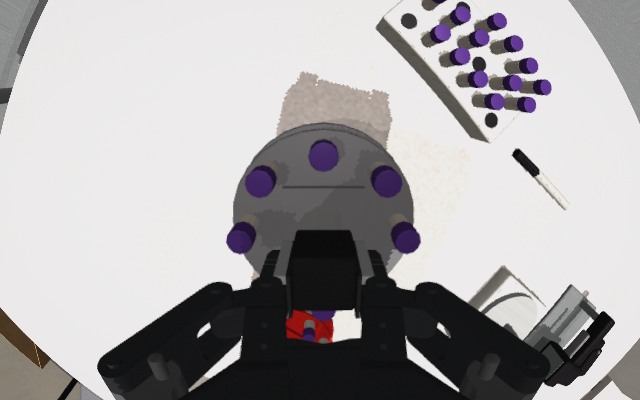

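The carousel is held upright between the pads at about (270, 322). Next I move to a point short of the turntable at the placing yaw, and measure both the shaft and the held carousel with the wrist camera.

```bash
python3 -m jog '[[1,-0.4,-0.9,0,0,0,-0.5],[1,-1.1,-2.5,0,0,0,-1.3],[1,-1.8,-4.2,0,0,0,-2.2],[1,-2.4,-5.6,0,0,0,-2.9],[1,-3,-7.04,0,0,0,-3.64]]'
python3 -m jog '[[1,-0.6,-1.4,0,0,0,-0.7],[1,-1.4,-3.2,0,0,0,-1.7],[1,-2.2,-5.1,0,0,0,-2.6],[1,-2.8,-6.5,0,0,0,-3.4],[1,-3,-7.04,0,0,0,-3.64]]'
python3 -m jog '[[1,0,0,0,0,0,0],[1,0,0,0,0,0,0],[1,0,0,0,0,0,0]]'
cat > m.py <<'E'
from h import *
import sys
from scipy.optimize import least_squares
p,d,W=wcloud(); R,t=tool(); np.savez('w3.npz',p=p,d=d,W=W); save(sys.argv[1],p); print(t)
rect(W,d,"box",(.525,-.107),.11,.02,.045);rect(W,d,"shaft",(.525,-.107),.03,.06,.085);rect(W,d,"boxtop",(.525,-.107),.11,.024,.0345)
z0=t[2]-.0755
q=W[(d>0)&(np.hypot(W[...,0]-t[0],W[...,1]-t[1])<.085)&(abs(W[...,2]-z0-.039)<.008)]
print('tray z',np.median(q[:,2])-z0,len(q))
h=cv2.convexHull((q[:,:2]*1000).astype(np.float32))[:,0]
h=h[h[:,0]>t[0]*1000+10]
f=least_squares(lambda c:np.hypot(h[:,0]-c[0],h[:,1]-c[1])-c[2],[t[0]*1000,t[1]*1000,62],loss='soft_l1')
print('carousel circle',f.x.round(1),len(h),'res',abs(f.fun).max().round(2))
# grip top
rect(W,d,'griptop',t[:2],.03,z0+.1,z0+.112)
for r in bot.regions_of("wrist","carousel_grip"): print('grip',r["conf"],r["point"])
E
python3 m.py w3.png
```

```text
time: 6.55
ee_pos: [0.458, 0.0674, 0.1999]
tcp_rot: [-90.0, 0.0, -70.0]
wrist_force: [0.8, -0.7, -2.7]
opening: 0.0272
time: 7.05
ee_pos: [0.3824, -0.1097, 0.2002]
tcp_rot: [-90.0, -0.0, -88.3]
wrist_force: [0.5, 1.0, -3.0]
opening: 0.0272
time: 7.35
ee_pos: [0.3843, -0.1066, 0.2001]
tcp_rot: [-90.0, 0.0, -88.0]
wrist_force: [1.2, 1.2, -3.8]
opening: 0.0268
[ 0.38433095 -0.10652332  0.20012161]
box 12708 c 517.7 -106.1 [111.  130.9] ang 2.2 mean [ 0.5135 -0.106   0.037 ]
shaft 328 c 527.1 -105.5 [17.6 14.9] ang 2.2 mean [ 0.5258 -0.1059  0.0681]
boxtop 3063 c 517.7 -106.1 [111.  130.9] ang 2.2 mean [ 0.4943 -0.106   0.0291]
tray z 0.03486269587229697 13843
carousel circle [ 386.  -106.1   60. ] 29 res 0.36
griptop 4540 c 386.7 -106.3 [28.9 54.5] ang 2.5 mean [ 0.3897 -0.1061  0.2307]
grip 0.88 [210.8, 324.6]
grip 0.72 [217.6, 128.9]
```

View pics/w3.png

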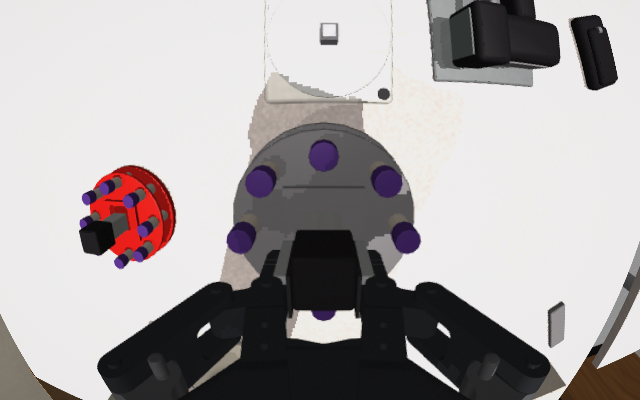

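The wrist view shows the shaft at about (33, 329), with the held carousel's sides parallel to it. The wrist and top-camera estimates agree on a placing TCP of about (0.5248, -0.1069). Moving over it and down to just above the shaft.

```bash
python3 -m jog '[[1,0.8,0,0,0,0,0],[1,2.2,0,0,0,0,0],[1,3.8,0,0,0,0,0],[1,5,-0.01,0,0,0,0],[1,5.62,-0.02,0,0,0,0]]'
python3 -m jog '[[1,0,0,-0.5,0,0,0],[1,0,0,-1,0,0,0],[1,0,0,-1.5,0,0,0],[1,0,0,-1.8,0,0,0],[1,0,0,-1.95,0,0,0]]'
python3 -m jog '[[1,0,0,0,0,0,0],[1,0,0,0,0,0,0]]'
python3 - <<'E'
from h import *
print(bot.get_obs()["ee_pos"])
p,d=bot.camera("side"); save('s3.png',p)
save('s3c.png',cv2.resize(p[140:280,220:420],(800,560),interpolation=2))
E
```

```text
time: 7.95
ee_pos: [0.5268, -0.1067, 0.1991]
tcp_rot: [-90.1, 0.0, -87.9]
wrist_force: [-0.6, -0.3, -3.9]
opening: 0.0274
time: 8.45
ee_pos: [0.5237, -0.1077, 0.1505]
tcp_rot: [-90.1, 0.0, -88.0]
wrist_force: [-0.1, 0.9, -3.5]
opening: 0.0275
time: 8.65
ee_pos: [0.5245, -0.1079, 0.1521]
tcp_rot: [-90.0, -0.0, -88.1]
wrist_force: [-0.1, -0.3, -3.2]
opening: 0.027
[ 0.52454841 -0.10793004  0.15208615]
```

View pics/s3c.png

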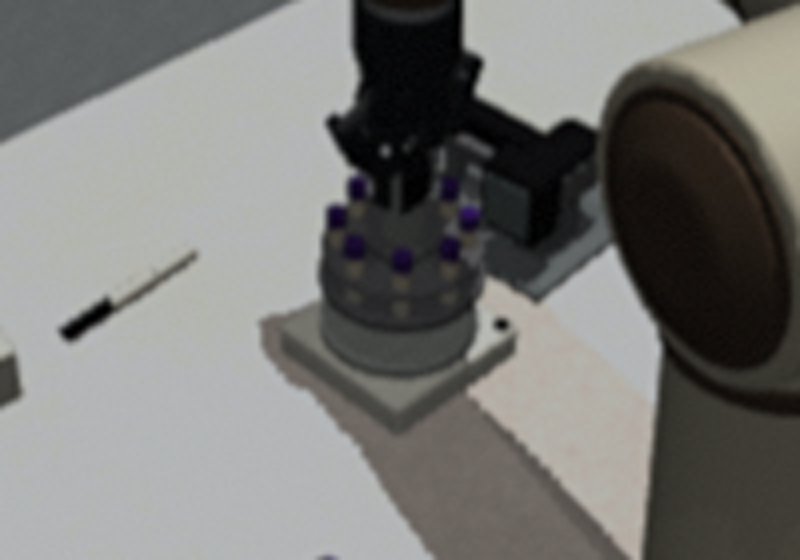

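The side view shows the carousel centred just above the turntable (400, 280). Lowering slowly while watching the force.

```bash
python3 -m jog '[[1,0,0.03,-0.08,0,0,0],[1,0,0.03,-0.16,0,0,0],[1,0,0.03,-0.24,0,0,0],[1,0,0.03,-0.32,0,0,0],[1,0,0.03,-0.4,0,0,0]]'
python3 -m jog '[[1,0,0,-0.05,0,0,0],[1,0,0,-0.1,0,0,0],[1,0,0,-0.15,0,0,0],[1,0,0,-0.15,0,0,0]]'
```

```text
time: 9.2
ee_pos: [0.5245, -0.1071, 0.1413]
tcp_rot: [-90.0, -0.0, -88.0]
wrist_force: [-0.6, 0.0, -4.4]
opening: 0.0272
time: 9.6
ee_pos: [0.5245, -0.107, 0.1376]
tcp_rot: [-90.0, 0.0, -88.0]
wrist_force: [0.3, 0.3, -3.4]
opening: 0.027
```

The underside is now below the taper with no contact force, so the shaft is inside the hole.

```bash
python3 -m jog '[[1,0,0,-0.12,0,0,0],[1,0,0,-0.24,0,0,0],[1,0,0,-0.36,0,0,0],[1,0,0,-0.48,0,0,0],[1,0,0,-0.6,0,0,0]]'
python3 -m jog '[[1,0,0,-0.06,0,0,0],[1,0,0,-0.12,0,0,0],[1,0,0,-0.18,0,0,0],[1,0,0,-0.22,0,0,0],[1,0,0,-0.22,0,0,0]]'
```

```text
time: 10.1
ee_pos: [0.5245, -0.1071, 0.1224]
tcp_rot: [-90.0, 0.0, -88.0]
wrist_force: [0.1, 0.2, -3.7]
opening: 0.0273
time: 10.6
ee_pos: [0.5245, -0.107, 0.1172]
tcp_rot: [-90.0, 0.0, -88.0]
wrist_force: [-0.8, -0.1, -3.5]
opening: 0.0275
```

```bash
python3 -m jog '[[1,0,0,-0.03,0,0,0],[1,0,0,-0.06,0,0,0],[1,0,0,-0.08,0,0,0],[1,0,0,-0.08,0,0,0]]'
```

```text
time: 11.0
ee_pos: [0.5246, -0.107, 0.1156]
tcp_rot: [-90.0, 0.0, -88.0]
wrist_force: [-1.9, 0.7, 0.1]
opening: 0.0271
```

The weight has transferred to the platter. Releasing and retreating upwards.

```bash
python3 -m jog '[[0.6,0,0,0,0,0,0],[0.3,0,0,0,0,0,0],[0,0,0,0,0,0,0],[0,0,0,0,0,0,0],[0,0,0,0,0,0,0]]'
python3 -m jog '[[0,0,0,0.3,0,0,0],[0,0,0,1,0,0,0],[0,0,0,2,0,0,0],[0,0,0,3,0,0,0],[0,0,0,4,0,0,0]]'
python3 -m jog '[[0,-0.8,0,0.5,0,0,0],[0,-2,0,1,0,0,0],[0,-3.2,0,1,0,0,0],[0,-4.2,0,1,0,0,0],[0,-4.2,0,1,0,0,0]]'
python3 - <<'E'
from h import *
p,d,W=wcloud(); np.savez('w4.npz',p=p,d=d,W=W); save('w4.png',p)
rect(W,d,'W grip',(.525,-.107),.04,.135,.16);rect(W,d,'W tray',(.525,-.107),.075,.06,.09)
rect(W,d,'W head',(.58,-.27),.11,.098,.125)
p,d=bot.camera("top"); W=cloud("top",d); np.savez('t4.npz',p=p,d=d); save('t4.png',p)
rect(W,d,'T grip',(.525,-.107),.04,.135,.16);rect(W,d,'T tray',(.525,-.107),.075,.06,.09)
c=[cv2.resize(p[140:240,y:y+100],(400,400),interpolation=2) for y in(255,325)]
save('t4c.png',np.hstack(c))
E
```

```text
time: 11.5
ee_pos: [0.5246, -0.1071, 0.1153]
tcp_rot: [-90.0, -0.0, -88.0]
wrist_force: [0.7, 0.3, -0.1]
opening: 0.0852
time: 12.0
ee_pos: [0.5245, -0.107, 0.2169]
tcp_rot: [-90.0, -0.0, -88.0]
wrist_force: [0.4, 0.0, -0.2]
opening: 0.0858
time: 12.5
ee_pos: [0.4177, -0.107, 0.2419]
tcp_rot: [-89.9, -0.0, -88.1]
wrist_force: [1.1, -0.1, 0.4]
opening: 0.0856
W grip 1350 c 526.2 -106.6 [28.3 27.3] ang 1.8 mean [ 0.5259 -0.1064  0.1463]
W tray 7702 c 525.7 -106.2 [118.1 118.4] ang 2.3 mean [ 0.5239 -0.1061  0.0755]
W head 3210 c 541.2 -274.1 [ 56.2 101.8] ang 6.8 mean [ 0.539  -0.2619  0.1027]
T grip 0
T tray 190 c 570.6 -118.4 [91.1 24.1] ang 74.3 mean [ 0.568  -0.1166  0.077 ]
```

View pics/w4.png

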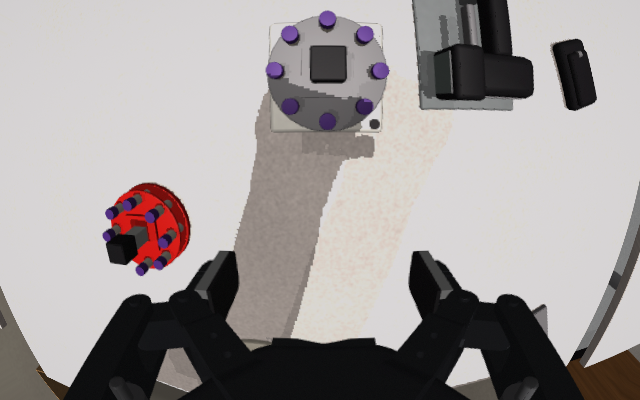

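The carousel is home: its grip top is at about 0.147 m and its axis is at (0.526, -0.1066), in line with the shaft. Now working out the scanner's pose.

Run:
```python
from h import *
def rp(q,n):
    (cx,cy),s,a=cv2.minAreaRect((q[:,:2]*1000).astype(np.float32)); print(n,len(q),round(cx,1),round(cy,1),np.round(s,1),round(a,1))
for n in("t","w"):
    if n=="t": z=np.load('top0.npz');p,d=z['p'],z['d'];W=cloud("top",d)
    else: z=np.load('w4.npz');p,d,W=z['p'],z['d'],z['W']
    x,y,h=W[...,0],W[...,1],W[...,2]; b=(d>0)&(y<-.2)&(y>-.36)
    rp(W[b&(h>.098)&(x<.572)],n+' head'); g=W[b&(h>.083)&(h<.097)&(x>.585)&(x<.68)]; 
    if len(g)>20: rp(g,n+' grip'); print('zmean',g[:,2].mean())
    tr=W[b&(h>.06)&(h<.085)&(p.min(2)>60)&(x>.57)];
    if len(tr)>5: rp(tr,n+' trig'); print(tr[:,2].mean())
    pl=W[b&(h<.015)&(p.max(2)<150)&(h>.003)&(x<.66)&(x>.48)]
    rp(pl,n+' plate')
```

```text
t head 803 536.7 -276.8 [ 56.7 103.9] 2.8
t grip 386 624.9 -272.8 [80.6 50.7] 3.6
zmean 0.09171714464473077
t trig 30 618.7 -265.5 [27.1 96.2] 69.8
0.08168184033579245
t plate 1820 581.3 -286.2 [163.6 144.2] 6.1
w head 3210 541.2 -274.1 [ 56.2 101.8] 6.8
w grip 953 604.8 -273.3 [44.3 50.3] 6.5
zmean 0.08901835838160217
w trig 271 597.2 -262.1 [51.  27.6] 7.6
0.08262567562562025
w plate 4155 575.6 -284.9 [147.4 138.5] 6.0
```

```bash
python3 -m jog '[[0,0.5,-1,0,0,0,0.2],[0,1.2,-2.4,0,0,0,0.4],[0,2,-4.2,0,0,0,0.6],[0,2.8,-5.6,0,0,0,0.8],[0,3.3,-6.5,0,0,0,0.9]]'
python3 -m jog '[[0,0,0,0,0,0,0],[0,0,0,0,0,0,0]]'
python3 - <<'E'
from h import *
def rp(q,n):
    (cx,cy),s,a=cv2.minAreaRect((q[:,:2]*1000).astype(np.float32)); print(n,len(q),round(cx,1),round(cy,1),np.round(s,1),round(a,1),q.mean(0).round(4))
p,d,W=wcloud(); np.savez('w5.npz',p=p,d=d,W=W); save('w5.png',p); print(tool()[1])
x,y,h=W[...,0],W[...,1],W[...,2]; b=(d>0)&(y<-.2)&(y>-.36)
rp(W[b&(h>.1)&(x<.572)],'head')
for x0 in(.59,.61,.63,.65):
    s=W[b&(h>.05)&(x>x0-.004)&(x<x0+.004)]; print(x0,'n',len(s))
    i=np.argsort(s[:,1]); s=s[i]
    for lo in np.arange(-.31,-.23,.005):
        k=s[(s[:,1]>=lo)&(s[:,1]<lo+.005)]
        if len(k): print('  y%.3f n%d z%.3f'%(lo,len(k),np.median(k[:,2])),end=';')
    print()
E
```

```text
time: 13.1
ee_pos: [0.5038, -0.2722, 0.2388]
tcp_rot: [-90.1, 0.0, -83.6]
wrist_force: [0.5, 0.6, -0.4]
opening: 0.0856
time: 13.3
ee_pos: [0.5026, -0.2698, 0.2392]
tcp_rot: [-90.1, 0.1, -83.6]
wrist_force: [0.3, 0.5, -0.1]
opening: 0.0854
[ 0.50233922 -0.26921487  0.23978516]
head 41268 529.1 -268.3 [ 78.5 145.9] 6.9 [ 0.5151 -0.2684  0.3034]
0.59 n 338
  y-0.305 n10 z0.086;  y-0.300 n41 z0.090;  y-0.295 n43 z0.092;  y-0.290 n47 z0.092;  y-0.285 n46 z0.092;  y-0.280 n48 z0.090;  y-0.275 n12 z0.072;  y-0.265 n3 z0.082;  y-0.260 n45 z0.084;  y-0.255 n43 z0.084;
0.61 n 323
  y-0.300 n30 z0.090;  y-0.295 n45 z0.091;  y-0.290 n46 z0.091;  y-0.285 n46 z0.092;  y-0.280 n45 z0.091;  y-0.275 n29 z0.088;  y-0.260 n26 z0.084;  y-0.255 n44 z0.084;  y-0.250 n12 z0.084;
0.63 n 233
  y-0.300 n10 z0.089;  y-0.295 n42 z0.091;  y-0.290 n44 z0.092;  y-0.285 n46 z0.092;  y-0.280 n44 z0.091;  y-0.275 n47 z0.089;
0.65 n 234
  y-0.295 n34 z0.090;  y-0.290 n42 z0.092;  y-0.285 n44 z0.092;  y-0.280 n42 z0.092;  y-0.275 n44 z0.090;  y-0.270 n28 z0.084;
```

View pics/w5.png

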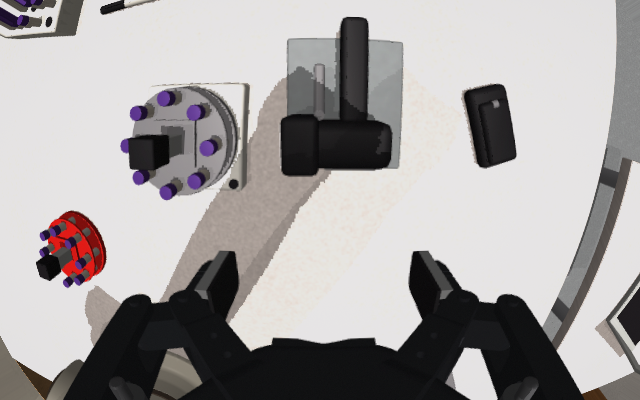

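The wrist view shows the grip (col 352) and the trigger (col 320), with the carousel sitting on the turntable at (150, 190). At x≈0.60 the grip's back is at y≈-0.304 and the trigger's front at y≈-0.250. That puts the squeeze point near (0.603, -0.276) with jaw yaw -83.6°.

```bash
python3 -m jog '[[0,0.6,0,0,0,0,0],[0,1.8,-0.1,0,0,0,0],[0,3,-0.2,-0.4,0,0,0],[0,3.8,-0.25,-1,0,0,0],[0,4.04,-0.25,-2,0,0,0]]'
python3 -m jog '[[0,0,0,-1,0,0,0],[0,0,0,-1.6,0,0,0],[0,0,0,-1.6,0,0,0],[0,0,0,-1.6,0,0,0]]'
python3 - <<'E'
from h import *
print(tool()[1],bot.get_obs()["wrist_force"])
p,d=bot.camera("top"); W=cloud("top",d); save('t6.png',p)
p,d,W=wcloud(); save('w6.png',p); np.savez('w6.npz',p=p,d=d,W=W)
save('w6c.png',np.hstack([cv2.resize(p[180:400,180:460],(560,440))]))
E
```

```text
time: 13.85
ee_pos: [0.6053, -0.2746, 0.1909]
tcp_rot: [-89.9, -0.1, -83.4]
wrist_force: [-0.1, 0.2, -0.3]
opening: 0.0855
time: 14.25
ee_pos: [0.6031, -0.275, 0.1513]
tcp_rot: [-90.0, -0.0, -83.5]
wrist_force: [-0.4, -0.2, -0.3]
opening: 0.0851
[ 0.60306393 -0.27503007  0.15132126] [-0.41987414 -0.19812703 -0.28838496]
```

View pics/w6c.png

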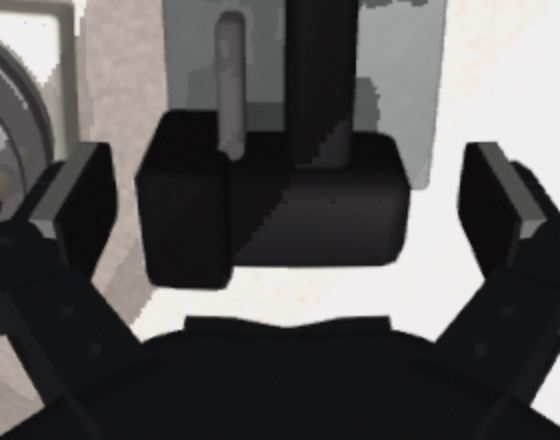

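The trigger–grip pair (cols 215–357, crop) is centred between the pads (cols 110–465). Descending around it.

```bash
python3 -m jog '[[0,0,0,-0.6,0,0,0],[0,0,0,-1.2,0,0,0],[0,0,0,-1.8,0,0,0],[0,0,0,-2.3,0,0,0],[0,0,0,-2.7,0,0,0]]'
python3 -m jog '[[0,0,0,-0.5,0,0,0],[0,0,0,-0.8,0,0,0],[0,0,0,-1,0,0,0],[0,0,0,-1,0,0,0]]' 20
```

```text
time: 14.85
ee_pos: [0.6027, -0.2757, 0.0813]
tcp_rot: [-90.1, 0.0, -83.5]
wrist_force: [-0.5, -1.1, 0.4]
opening: 0.0855
time: 15.25
ee_pos: [0.6028, -0.2757, 0.057]
tcp_rot: [-90.0, 0.0, -83.5]
wrist_force: [-0.0, 0.1, 0.6]
opening: 0.0853
```

```bash
python3 -m jog '[[0.3,0,0,0,0,0,0],[0.4,0,0,0,0,0,0],[0.5,0,0,0,0,0,0],[0.5,0,0,0,0,0,0]]' 20
```

```text
time: 15.65
ee_pos: [0.6038, -0.2786, 0.0594]
tcp_rot: [-89.9, -0.3, -83.7]
wrist_force: [1.2, -12.6, 2.4]
opening: 0.0427
```

The grip-side finger touched first, with -12.6 N along y. Shifting about 3 mm in -y to centre, then closing fully and holding.

```bash
python3 -m jog '[[0.5,0,-0.06,0,0,0,0],[0.5,0,-0.13,0,0,0,0],[0.7,0,-0.13,0,0,0,0],[0.8,0,-0.13,0,0,0,0],[0.8,0,-0.13,0,0,0,0]]' 30
python3 -m jog '[[0.8,0,0,0,0,0,0],[0.8,0,0,0,0,0,0],[0.8,0,0,0,0,0,0],[0.8,0,0,0,0,0,0],[0.8,0,0,0,0,0,0]]' 30
python3 - <<'E'
from h import *
p,d,W=wcloud(); save('w7c.png',cv2.resize(p[120:340,180:460],(560,440)))
E
```

```text
time: 16.15
ee_pos: [0.6038, -0.279, 0.0595]
tcp_rot: [-89.9, -0.0, -83.6]
wrist_force: [-0.5, 2.2, 7.4]
opening: 0.0418
time: 16.65
ee_pos: [0.6038, -0.279, 0.0595]
tcp_rot: [-89.9, -0.0, -83.6]
wrist_force: [-0.1, 0.4, 7.9]
opening: 0.0423
```

View pics/w7c.png

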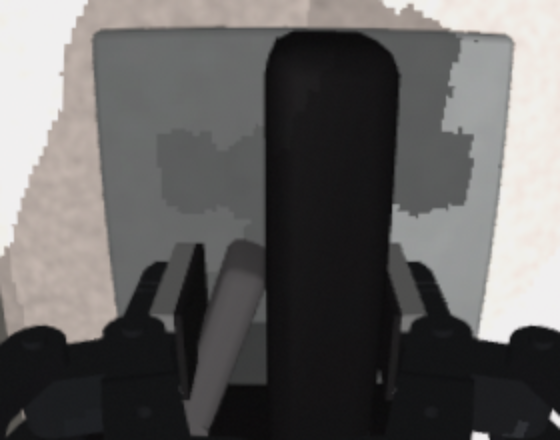

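The trigger's tip rests against the grip (crop (255, 260)), and the opening has stalled at 42 mm under 30 N with balanced force, so it is fully squeezed. It has been held for over 0.5 s. Releasing, then retreating.

```bash
python3 -m jog '[[0.3,0,0.05,0,0,0,0],[0,0,0.13,0,0,0,0],[0,0,0.13,0,0,0,0],[0,0,0.13,0,0,0,0],[0,0,0.13,0,0,0,0]]'
python3 -m jog '[[0,0,0,0.6,0,0,0],[0,0,0,1.4,0,0,0],[0,0,0,2.4,0,0,0],[0,0,0,3.6,0,0,0],[0,0,0,5,0,0,0]]'
python3 -m jog '[[0,-0.8,0,1,0,0,0],[0,-2,0,2,0,0,0],[0,-3.4,0,2,0,0,0],[0,-5,0,2,0,0,0],[0,-5,0,2,0,0,0]]'
python3 - <<'E'
from h import *
print(tool()[1],bot.get_obs()["wrist_force"])
p,d,W=wcloud(); save('w8.png',cv2.resize(p[0:220,60:500],(800,400)))
rect(W,d,'W grip',(.525,-.107),.04,.135,.16);rect(W,d,'W tray',(.525,-.107),.075,.06,.09)
E
```

```text
time: 17.2
ee_pos: [0.603, -0.2759, 0.0578]
tcp_rot: [-90.0, -0.0, -83.5]
wrist_force: [-0.4, 0.4, 0.2]
opening: 0.085
time: 17.7
ee_pos: [0.6026, -0.2757, 0.1845]
tcp_rot: [-90.0, 0.0, -83.5]
wrist_force: [0.8, -0.3, 0.3]
opening: 0.0853
time: 18.2
ee_pos: [0.4745, -0.2757, 0.2351]
tcp_rot: [-90.0, -0.1, -83.6]
wrist_force: [1.2, -0.5, 0.6]
opening: 0.0852
[ 0.47446116 -0.27572481  0.23510049] [ 1.21016982 -0.49207233  0.62037685]
W grip 1018 c 526.5 -106.8 [28.6 29.6] ang 1.3 mean [ 0.5269 -0.11    0.1454]
W tray 5695 c 526.8 -108.3 [118.7 115.7] ang 6.0 mean [ 0.5286 -0.1181  0.0766]
```

View pics/w8.png

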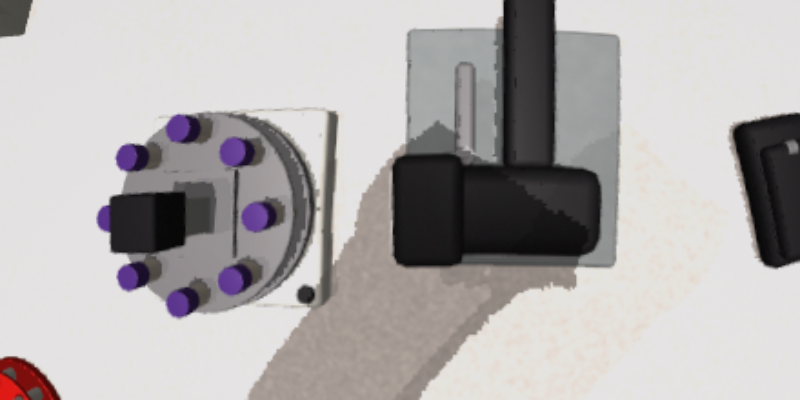

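The trigger is back at rest, parallel to the grip at (465, 105). The carousel is still flat on the turntable and the arm is clear.

```bash
python3 -c "from workcell import bot; print(bot.job_done())"
```

```text
the job is handed in; nothing more can be done
None
```

I put the grey carousel on the turntable's shaft, let go of it, squeezed and released the scanner trigger, and handed the job in at about 18 s. No verdict was reported.

- **Carousel:** The hole went over the shaft with no contact force, and the weight passed to the platter at the expected height. In the last check the grip centre was at (0.5265, -0.107) m and its top about 0.146 m high. It should be 0.147 m high when fully home, and it was in line with the shaft.
- **Trigger:** I held it shut for more than 0.5 s at 30 N. The trigger tip rested against the grip and the opening stalled at 42 mm. I judged "all the way" from that, because the trigger angle cannot be read directly.
- **At hand-in:** The last picture showed the trigger back at rest and the gripper open and clear of everything.

**Disagreements and gaps:**
- The wrist and top cameras differed by 2–4 mm, so I placed by estimates that combined both.
- On the first squeeze the grip-side finger touched early (12.6 N), and I re-centred by 3 mm.
- A top-camera check of the placed carousel found no grip points, so the final carousel check is from the wrist camera only.
- The last tray fit was skewed (6° against 2° before). I put this down to the slanted view.
- I did not re-measure the tube rack, mouse and marker at the end, but the arm never went near them.

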